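# Push the scanner stage into its locating corner

## Robot

A 6-joint arm with a two-finger parallel gripper is mounted at the origin on the work surface. World frame = base frame: x ahead of the robot, y to its left, z up, the work surface at z = 0. Lengths are in m, angles in rad, forces in N, time in s.
With the tool pointing down it reaches from about 0.35 to 0.85 m from the base axis. Payload 8.1 kg.
Tool frame: the origin (TCP) lies between the finger pads; the fingertips stand 11 mm ahead of it and the grasp point (between the pads) lies 8 mm behind it (tips_ahead is the z of the fingertips in the tool frame, in m); z points along the fingers, y is the line along which they close (so a half turn about z gives the same grasp; the last joint's range is limited). The gripper opens to 93 mm and grips with 3 to 60 N. Pads are 15 mm wide; open, the fingers measure 128 mm over their backs; the gripper's body (75 mm by 188 mm) begins 65 mm behind the grasp point.
Start: joints at [-1.361, 0.13, 1.488, -0, 1.523, -0.085], TCP at [0.174, -0.574, 0.23] pointing down, gripper open.
Joint ranges: [-2.96, 2.96], [-0.89, 2.26], [0.02, 2.5], [-1.34, 4.48], [0, 2.73], [-2.66, 2.66]. Speed limits (rad/s): [2.39, 2.39, 2.79, 3.14, 3.14, 3.14].

## Interface

Orientations are given as a rotation vector (axis times angle).
In Python, from plant import read_state, read_camera, close_job, tips_ahead gives the robot as it stands. The module is installed in compiled form; this text tells all that it offers.
- The arm moves only by the tool move_arm, never from a script. Its argument "plan" is a list of rows, each a list of 7 numbers: the turn, a rotation vector about the tool's x, y, z in units of 6 degrees (1.0 is 6 degrees), then the shift along the tool's x, y, z in units of 25 mm (1.0 is 25 mm), then the finger opening in mm, from 0 to 93. A call has exactly 10 rows; each row shifts and turns the commanded pose from where the row before left it, along the tool's axes as they then stand; what a row does not reach is not made up. A row lasts 1/10 s, in which the tool goes at most 50 mm and 8.59 degrees, less where a joint would pass 70% of its speed; a pose out of reach is approached as far as the arm can. A call is refused whole if a number of a shift passes 1 or a number of a turn 1, either way. A call with a gripper value outside its range is refused whole. The fingers move at their own pace and stop on an object; "force" is the grip in N (left out, the last holds). Time passes only in rows, so rows that do not move let the fingers close, or fill a call up. It gives the time, the measured TCP pose, the force, the opening and the grip force at its end, in the units of the state.
- read_state(): the state, without advancing time (a new reading comes with each control period).
- read_camera(name): name is "scene" or "side" or "wrist"; returns a dict with "frame" (384x512x3 uint8, red, green, blue), "z_map" (384x512 float32, m along the optical axis (not along the pixel's ray), 0 where there is no reading), "fx", "fy", "cx", "cy" (pixels), "distortion" ([k1, k2, p1, p2, k3] as OpenCV has them; the pictures are not rectified), "rvec" (rotation vector, rad) and "tvec" (3), from world to camera coordinates, as OpenCV has them. Camera axes: x right, y down, z forward; pixel columns grow to the right and rows downward; lengths in m; the calibration is good to about 2 mm. A picture is of the moment at which its call begins.
- close_job(): hands the job in; it is judged then, once.
The state is a dict: "t": time; "q": joint angles; "dq": joint speeds; "joint_torque": joint torques, N m; "tool_pos": TCP position; "orientation": TCP orientation; "force": force on the tool from outside, world axes, zero at the start; "wrist_torque": the same for the moment, N m; "opening": finger opening in m; "gripper_force": force on a finger pad.
Only numpy, scipy, OpenCV 4.12 (cv2) and the standard library are available. Lean on these libraries where they do the work, as an engineer would, in place of code of your own. Each camera call takes 0.05 s, during which the arm holds its last target. There are 200 camera calls.

## Task

With the fingers, push the scanner's grey base plate along the bench into the corner formed by the long rail and the end stop, so that its long far edge lies flush against the rail and its short side against the end stop, and leave it there. Slide it slowly along the bench: do not grip, lift or tip it. Keep off the delicate drum on top of the plate and leave the other things on the bench where they are.

Things in the scene. Friction and masses are not known exactly. Their poses are not given: they have to be found in the camera images.
- stage: Scanner stage, loose on the bench, 0.5 to 0.9 kg: a grey flat plate, 110 mm along its x, 130 mm along its y, 18 mm thick, with a steel drum fixed on its middle. Origin: centre of the plate's underside; z up. Its +x long edge goes against the rail. Starts with 50 to 135 mm free space to the rail, on the robot's side, turned up to 0.35 rad from parallel.
- drum: The delicate steel instrument drum fixed upright on the middle of the stage plate: 50 mm diameter, 30 mm tall, its top 48 mm above the bench, a small display on its -x side. Origin: centre of its underside, on the plate's top. Not to be touched.
- rail: Long straight aluminium rail fixed to the bench: 20 mm wide (its x), 280 mm long (its y), 20 mm high; turned up to 0.2 rad. Origin: centre of its underside. The stage goes against its -x face (towards the robot), at x = -10 mm in its frame. End stop and end cap continue it at its two ends (y = +150 and -150 mm); which is at which end varies.
- end_stop: Aluminium bar fixed at one end of the rail, square to it, making an inside corner: 20 mm wide (its y), 20 mm high, 100 mm long, from x = +10 mm (rail's back) to x = -90 mm towards the robot. Origin: on the bench, on the rail's long axis, mid-width of the bar. Axes parallel to the rail's. Its inner face, towards the rail's middle, is 10 mm from its origin in y.
- end_cap: Aluminium block 20 x 20 x 20 mm fixed at the other end of the rail, flush with it; it stops nothing. Origin: centre of its underside.
- jar: Bystander: small jar with a white cap, 44 mm diameter, 60 mm tall, standing loose on the bench beside the work. Origin: centre of its underside.
- sample_box: Bystander: white plastic sample box 45 x 65 x 22 mm, loose on the bench beside the work. Origin: centre of its underside.
- puck_stand: Bystander: brass specimen stand like a spool, foot 48 mm diameter, 50 mm tall, loose on the bench beside the work. Origin: centre of its underside.
There are look-alikes about, which are no part of the job. Of the things like the stage, leave any that is red; of the rest the smaller one is meant.

How it is judged:
At the end, for the whole second after the job is handed in: The stage rests flat on the bench in the inside corner: at its middle within 3.5 mm of touching the rail and within 3.5 mm of touching the end stop's inner face, parallel to the rail within 0.035 rad (2 degrees), at rest (x of stage in the frame of rail above -0.0685 m and angle between the x axis of stage and the x axis of rail, either way round below 0.035 rad and y of stage in the frame of end_stop between -0.0785 and 0.0785 m and y of stage in the frame of rail between -0.09 and 0.09 m and height (world z) of stage below 0.004 m and angle between stage's own z axis and vertical below 0.03 rad and linear speed of stage below 0.01 m/s).
It fails at once if the stage is lifted (more than 8 mm) (height (world z) of stage above 0.008 m).
It fails at once if the stage is tipped (more than 0.12 rad) (angle between stage's own z axis and vertical above 0.12 rad).
It fails at once if the stage is shoved faster than 0.3 m/s (linear speed of stage above 0.3 m/s).
It fails at once if the drum is touched or gripped (over 1 N) (contact force between any of the fingers, the arm and drum above 1 N).
It fails at once if a bystander is moved more than 20 mm (distance of any of jar, sample_box, puck_stand from where it was at the start of the episode above 0.02 m).
It also fails if it takes over 48 s, if anything falls off the work surface, if the arm or the gripper's body presses on something with over 40 N, if the wrist force passes 120 N, or if a joint passes its speed limit or range.

## Working session

There is one attempt and no reset: what is moved stays moved. The work goes in short steps, Python scripts to look and compute and a tool call to move; the robot and the scene stay as the last step left them, time stands still between calls to the robot, and variables do not carry over. Pictures are saved under pics/ and viewed, at most 10 in all, crops included, and the job is handed in when it is done.

Besides the shell and the picture viewer there is one more tool, called after "Request:" by a JSON object that holds its "api" and its "payload", one argument or row to a line. move_arm: Moves the arm, as the interface text tells. Its arguments: {"type":"object","properties":{"plan":{"type":"array","items":{"type":"array","items":{"type":"number"}}},"force":{"type":"number"}},"required":["plan"]}

```bash
mkdir -p pics; cat > h.py <<'E'
import numpy as np,cv2
from plant import *
def cam(n):
    c=read_camera(n); c['K']=np.array([[c['fx'],0,c['cx']],[0,c['fy'],c['cy']],[0,0,1]]); c['R']=cv2.Rodrigues(np.array(c['rvec'],float))[0]
    c['D']=np.array(c['distortion'],float); c['t']=np.array(c['tvec'],float).ravel(); return c
def ray(c,uv,z):
    p=cv2.undistortPoints(np.array(uv,float).reshape(-1,1,2),c['K'],c['D']).reshape(-1,2)
    d=np.c_[p,np.ones(len(p))]@c['R']; o=-c['R'].T@c['t']
    return o+d*((z-o[2])/d[:,2])[:,None]
def cloud(c):
    h,w=c['z_map'].shape; v,u=np.mgrid[:h,:w]
    p=cv2.undistortPoints(np.stack([u,v],-1).reshape(-1,1,2).astype(float),c['K'],c['D']).reshape(-1,2)
    z=c['z_map'].reshape(-1,1); P=(np.c_[p,np.ones(len(p))]*z-c['t'])@c['R']; P[z[:,0]==0]=np.nan
    return P.reshape(h,w,3)
def save(n,im): cv2.imwrite('pics/'+n+'.png',cv2.cvtColor(im,cv2.COLOR_RGB2BGR))
E
python3 - <<'E'
from h import *
for n in ('scene','side'):
    c=cam(n); save(n,cv2.resize(c['frame'],(800,600))); print(n,-c['R'].T@c['t'])
s=read_state();print(s['t'],s['tool_pos'],s['orientation'],s['opening'],tips_ahead)
E
```

```text
scene [ 1.13186586 -0.10818517  0.81082293]
side [0.46415216 0.59597288 0.61385665]
0.1 [ 0.1742711  -0.57360896  0.22869466] [-3.10586046e+00 -4.61199916e-01  1.42612814e-04] 0.09287725249243274 0.011
```

View pics/scene.png

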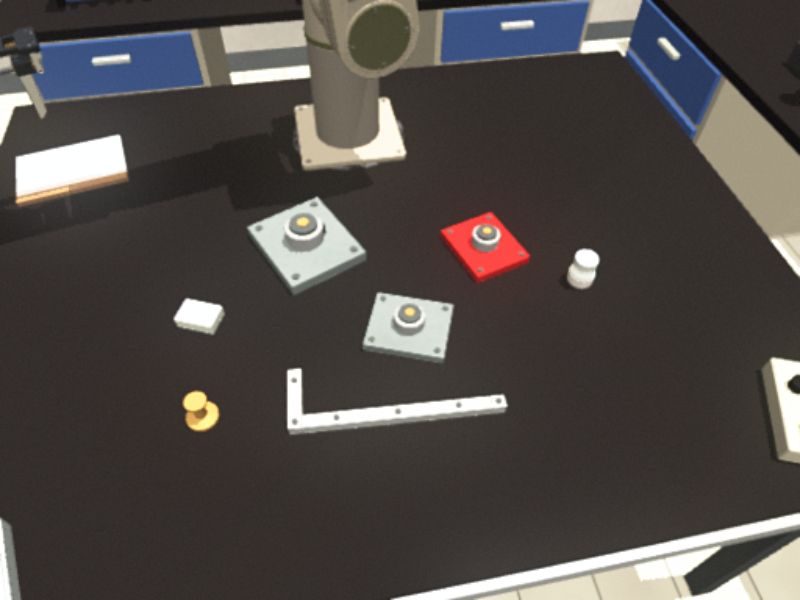

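View pics/side.png

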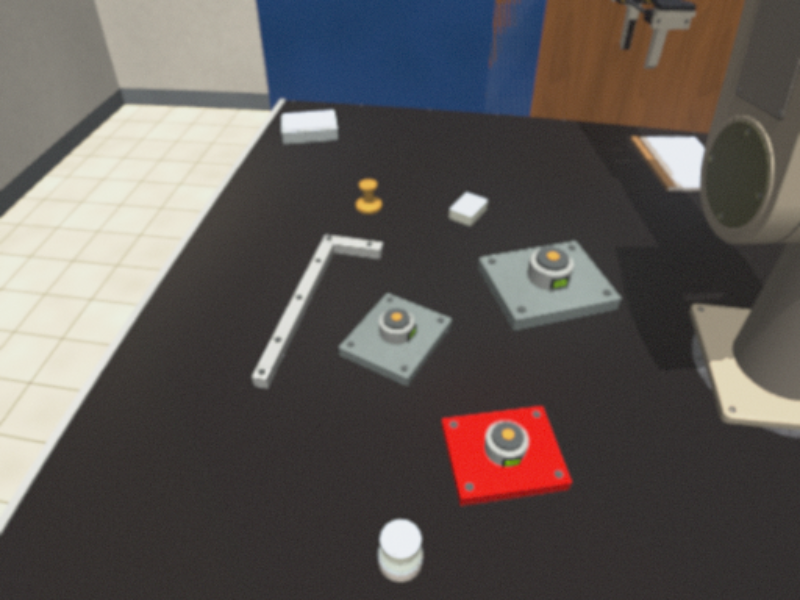

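The scene view (800x600) shows three look-alikes: a larger grey plate at (305,243), a red plate at (485,245), and a smaller grey plate at (409,326). I choose the smaller grey one. The rail runs (300,425)–(505,402), with the end stop at (294,400). In the side view the chosen plate is at (396,337), the larger grey at (550,282) and the red at (506,455).

```bash
cat >> h.py <<'E'
def top(c,seed,z,tol=(12,12,12),box=None):
    # contour of the upper face (bright grey), metric corners by ray casting on plane z
    im=cv2.GaussianBlur(c['frame'],(3,3),0); m=np.zeros((386,514),np.uint8)
    cv2.floodFill(im.copy(),m,seed,(255,0,0),tol,tol,4|cv2.FLOODFILL_FIXED_RANGE|cv2.FLOODFILL_MASK_ONLY|(255<<8))
    m=cv2.morphologyEx(m[1:-1,1:-1],cv2.MORPH_CLOSE,np.ones((3,3)))
    k=max(cv2.findContours(m,cv2.RETR_EXTERNAL,cv2.CHAIN_APPROX_NONE)[0],key=cv2.contourArea).reshape(-1,2)
    return m,ray(c,k,z)[:,:2]
E
python3 - <<'E'
from h import *
for n,sc in (('scene',[(385,340),(400,412),(320,257)]),('side',[(375,345),(310,285),(540,305)])):
    c=cam(n); im=c['frame'].copy()
    for (u,v),z in zip(sc,(.018,.02,.018)):
        u,v=int(u*.64),int(v*.64); print(n,(u,v),c['frame'][v,u],end=' ')
        m,p=top(c,(u,v),z,(28,28,28)); r=cv2.minAreaRect((p*1000).astype(np.float32))
        print(len(p),np.round(r[0],1),np.round(r[1],1),round(r[2],1),np.round(cv2.boxPoints(r)).tolist())
        im[m>0]=im[m>0]//2+np.array([0,120,0],np.uint8)
    save(n+'_m',cv2.resize(im[150:310,140:380] if n=='scene' else im[130:290,150:390],(780,520)))
    # bystanders / elevated points
    P=cloud(c); print(np.round(P[209,262],3) if n=='scene' else '')
E
```

```text
scene (246, 217) [213 222 211] 158 [550.9  25.8] [126.4 105.8] 68.2 [[478.0, -13.0], [577.0, -53.0], [624.0, 65.0], [525.0, 104.0]]
scene (256, 263) [186 188 177] 42 [701.4 -24.2] [41.3 12.9] 79.5 [[691.0, -43.0], [704.0, -46.0], [711.0, -5.0], [699.0, -3.0]]
scene (204, 164) [217 226 217] 166 [ 327.9 -121.9] [171.6 144.8] 23.6 [[220.0, -90.0], [278.0, -223.0], [436.0, -154.0], [377.0, -21.0]]
[0.573 0.022 0.04 ]
side (240, 220) [158 170 163] 151 [550.6  28. ] [128.  106.9] 68.1 [[477.0, -12.0], [576.0, -51.0], [624.0, 67.0], [525.0, 107.0]]
side (198, 182) [222 222 218] 263 [703.6 -23.4] [322.1  71. ] 75.2 [[628.0, -170.0], [697.0, -188.0], [779.0, 123.0], [710.0, 141.0]]
side (345, 195) [159 169 165] 230 [ 332.4 -127.6] [173.3 148.1] 23.8 [[223.0, -95.0], [283.0, -230.0], [442.0, -160.0], [382.0, -25.0]]
```

View pics/scene_m.png

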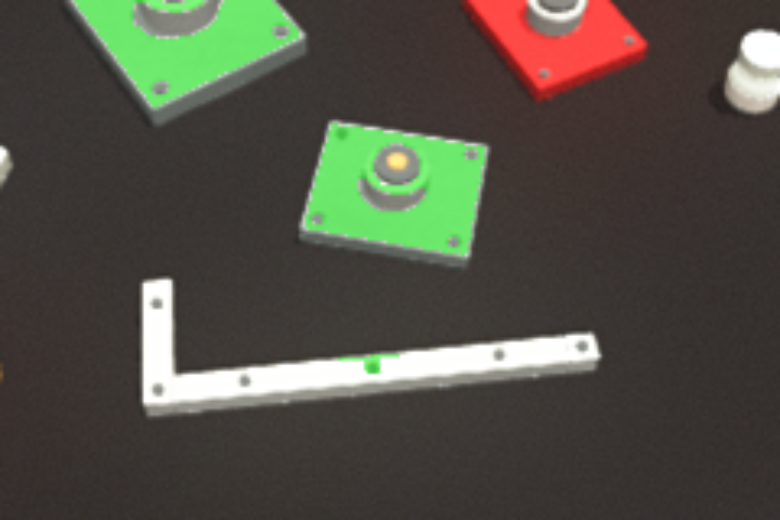

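The mask lies on the smaller grey plate. Its centre is at about (395,185) in the crop, it measures 128x106 mm from both cameras (130x110 stated), and it is not red. The rail flood was incomplete, so I measure the rail and bystanders next.

```bash
cat >> h.py <<'E'
def rail(c,seed):
    g=c['frame'].min(2); n,l=cv2.connectedComponents((g>110).astype(np.uint8))
    m=(l==l[seed[1],seed[0]]).astype(np.uint8)
    k=max(cv2.findContours(m,cv2.RETR_EXTERNAL,cv2.CHAIN_APPROX_NONE)[0],key=cv2.contourArea).reshape(-1,2)
    return ray(c,k,.02)[:,:2]*1000
def line(p):
    vx,vy,x,y=cv2.fitLine(p.astype(np.float32),cv2.DIST_HUBER,0,.01,.01).ravel()
    if vy<0: vx,vy=-vx,-vy
    return np.array([vx,vy]),np.array([x,y])
E
python3 - <<'E'
from h import *
for n,s in (('scene',(254,261)),('side',(198,182))):
    c=cam(n); p=rail(c,s)
    d=np.array([.25,.97]) 
    for it in range(3):
        d/=np.linalg.norm(d); nn=np.array([d[1],-d[0]]); a=p@nn; y=p@d
        lo,hi=y.min(),y.max()
        sel=(y>lo+40)&(y<hi-15)
        inner=sel&(a<np.median(a[sel])) ; outer=sel&~inner
        di,oi=line(p[inner]); do,oo=line(p[outer]); d=(di+do)/2
    print(n,'dir',np.degrees(np.arctan2(-di[0],di[1])),np.degrees(np.arctan2(-do[0],do[1])),'inner n',oi@nn,'outer',oo@nn,'width',oo@nn-oi@nn,'y',lo,hi,'len',hi-lo)
    inn=oi@nn; sel=(a<inn-20)&(a>inn-70); ys=y[sel]; mid=(ys.min()+ys.max())/2
    print(' stop y',np.median(ys[ys<mid]),np.median(ys[ys>mid]),'reach',inn-a.min(), 'corner',np.round(nn*inn+d*np.median(ys[ys>mid])),'d',d)
    P=cloud(c); pts=P[(P[...,2]>.012)&(P[...,2]<.08)&(P[...,0]>.25)&(P[...,0]<.9)&(abs(P[...,1])<.45)]
    g=np.zeros((140,180),np.uint8); q=((pts[:,:2]+[-.25,.45])/.005).astype(int); g[q[:,0],q[:,1]]=1
    k,l,st,ce=cv2.connectedComponentsWithStats(g)
    for i in range(1,k):
        if st[i,4]>15: print('  blob',np.round([ce[i,1]*.005+.25,ce[i,0]*.005-.45],3),'xs',st[i,3]*5,'ys',st[i,2]*5)
E
```

```text
scene dir -4.1299806 -3.8695867 inner n 695.43805 outer 722.8501 width 27.412048 y -131.5643656251823 188.67341979788642 len 320.2377854230687
 stop y -131.27846271369597 -112.45457345659096 reach 80.448500466842 corner [ 686. -161.] d [0.06975253 0.99756175]
  blob [ 0.341 -0.127] xs 195 ys 205
  blob [0.395 0.193] xs 160 ys 145
  blob [ 0.467 -0.312] xs 70 ys 80
  blob [0.549 0.022] xs 150 ys 160
  blob [0.496 0.34 ] xs 45 ys 50
  blob [ 0.691 -0.052] xs 130 ys 325
  blob [ 0.65  -0.308] xs 35 ys 40
side dir -9.072921 -4.0574164 inner n 683.7301 outer 710.9425 width 27.212402 y -89.30089162315299 251.2104925581487 len 340.5113841813017
 stop y -85.50691543163126 -46.5390150924505 reach 65.67696167705435 corner [ 672. -143.] d [0.11422374 0.992491  ]
  blob [ 0.338 -0.115] xs 195 ys 210
  blob [0.393 0.199] xs 160 ys 145
  blob [ 0.468 -0.309] xs 70 ys 75
  blob [0.548 0.027] xs 150 ys 165
  blob [0.495 0.344] xs 45 ys 45
  blob [ 0.691 -0.048] xs 125 ys 330
  blob [ 0.649 -0.305] xs 35 ys 40
```

Request:
{"api": "move_arm", "payload": {
  "plan": [
    [0,0,0.87,0,0,0,60],
    [0,0,0.87,0,0,0,60],
    [0,0,0.87,0,0,0,60],
    [0,0,0.87,0,0,0,60],
    [0,0,0,0.37,-1,0,60],
    [0,0,0,0.37,-1,0,60],
    [0,0,0,0.37,-1,0,60],
    [0,0,0,0.37,-1,0,60],
    [0,0,0,0.37,-1,0,60],
    [0,0,0,0.37,-1,0,60]
  ]
}}

```text
t: 1.3
tool_pos: [0.2404, -0.4273, 0.2296]
orientation: [3.14, -0.11, 0.0]
force: [-0.0, -0.6, 0.6]
opening: 0.0601
gripper_force: 0.0
```

Request:
{"api": "move_arm", "payload": {
  "plan": [
    [0,0,0,0.37,-1,0,60],
    [0,0,0,0.37,-1,0,60],
    [0,0,0,0.37,-1,0,60],
    [0,0,0,0.37,-1,0,60],
    [0,0,0,0.37,-1,0,60],
    [0,0,0,0.37,-1,0,60],
    [0,0,0,0.37,-1,0,60],
    [0,0,0,0.37,-1,0,60],
    [0,0,0,0.37,-1,0,60],
    [0,0,0,0.37,-1,0,60]
  ]
}}

```text
t: 2.3
tool_pos: [0.3501, -0.1844, 0.2298]
orientation: [3.139, -0.109, 0.001]
force: [0.1, -0.6, -0.3]
opening: 0.0599
gripper_force: 0.0
```

Request:
{"api": "move_arm", "payload": {
  "plan": [
    [0,0,0,0.37,-1,0,60],
    [0,0,0,0.37,-1,0,60],
    [0,0,0,0.37,-1,0,60],
    [0,0,0,0.37,-1,0,60],
    [0,0,0,0.37,-1,0,60],
    [0,0,0,0.37,-1,0,60],
    [0,0,0,0.37,-1,0,60],
    [0,0,0,0.37,-1,0,60],
    [0,0,0,0.2,-0.8,0,60],
    [0,0,0,0,0,0,60]
  ]
}}

```text
t: 3.3
tool_pos: [0.4442, 0.0305, 0.2296]
orientation: [-3.139, 0.105, 0.0]
force: [-0.8, -0.6, 0.6]
opening: 0.0598
gripper_force: 0.0
```

```bash
cat >> h.py <<'E'
from scipy.spatial.transform import Rotation as Ro
N=np.array([.9974,-.0715]);D=np.array([.0715,.9974])
def go(n,d,ztip,yaw=-4.1):
    s=read_state(); R=Ro.from_rotvec(s['orientation']).as_matrix(); T=np.array([*(n*N+d*D)/1000,ztip+.011])
    p=np.array(s['tool_pos']); y=np.degrees(np.arctan2(R[1,0],R[0,0]))
    print('t',s['t'],'pos',np.round(p,4),'n,d',np.round([p[:2]@N*1e3,p[:2]@D*1e3],1),'yaw',round(y,2),'tilt',np.round(R[:,2],3),'F',np.round(s['force'],1),'open',round(s['opening'],4))
    print('turn z units',round(-(yaw-y)/6,2),'shift units',np.round(R.T@(T-p)/.025,2))
E
python3 - <<'E'
from h import *
go(452,80,.006)
E
```

```text
t 3.3 pos [0.4442 0.0305 0.2296] n,d [440.9  62.1] yaw -3.83 tilt [-0.     0.001 -1.   ] F [-0.8 -0.6  0.6] open 0.0598
turn z units 0.04 shift units [ 0.45 -0.71  8.5 ]
```

Request:
{"api": "move_arm", "payload": {
  "plan": [
    [0,0,0.04,0.2,-0.4,0.7,60],
    [0,0,0,0.2,-0.3,0.7,60],
    [0,0,0,0,0,0.9,60],
    [0,0,0,0,0,0.9,60],
    [0,0,0,0,0,0.9,60],
    [0,0,0,0,0,0.9,60],
    [0,0,0,0,0,0.9,60],
    [0,0,0,0,0,0.9,60],
    [0,0,0,0,0,0.9,60],
    [0,0,0,0,0,0.6,60]
  ]
}}

```text
t: 4.3
tool_pos: [0.454, 0.0444, 0.0205]
orientation: [3.139, -0.117, -0.003]
force: [0.1, -0.2, 0.6]
opening: 0.0601
gripper_force: 0.0
```

```bash
python3 - <<'E'
from h import *
go(452,80,.006)
c=cam('side'); a=cv2.resize(c['frame'][100:340,120:440],(800,600)); save('side2',a)
E
```

```text
t 4.3 pos [0.454  0.0444 0.0205] n,d [449.6  76.7] yaw -4.25 tilt [-0.002 -0.    -1.   ] F [ 0.1 -0.2  0.6] open 0.0601
turn z units -0.03 shift units [ 0.09 -0.13  0.14]
```

View pics/side2.png

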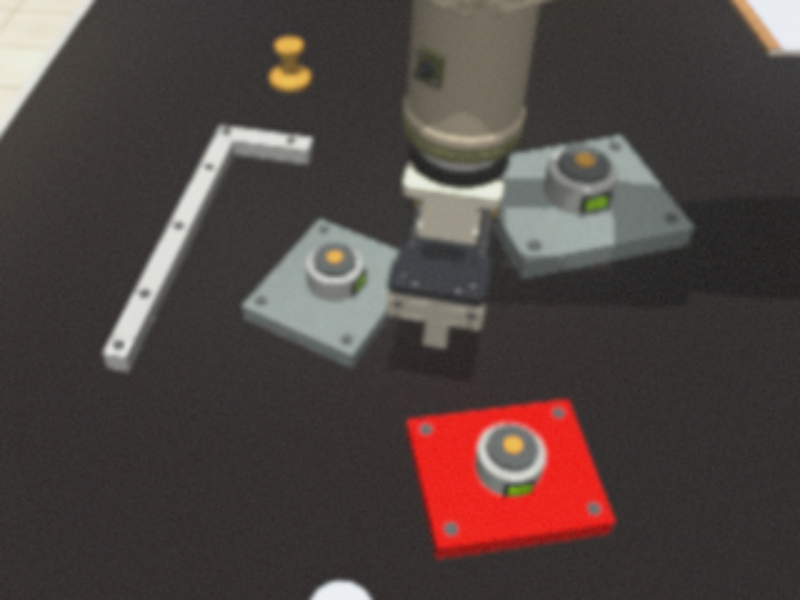

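The side crop shows the gripper at (440,290), standing clear behind the plate's robot-side edge, with the drum at (335,270) untouched.

Request:
{"api": "move_arm", "payload": {
  "plan": [
    [0,0,0,0.1,-0.1,0.1,60],
    [0,0,0,0.2,0,0,60],
    [0,0,0,0.2,0,0,60],
    [0,0,0,0.2,0,0,60],
    [0,0,0,0.2,0,0,60],
    [0,0,0,0.2,0,0,60],
    [0,0,0,0.2,0,0,60],
    [0,0,0,0.2,0,0,60],
    [0,0,0,0.2,0,0,60],
    [0,0,0,0.2,0,0,60]
  ]
}}

```text
t: 5.35
tool_pos: [0.5019, 0.0439, 0.0197]
orientation: [3.139, -0.116, -0.005]
force: [-9.0, -2.1, 7.6]
opening: 0.0602
gripper_force: 4.5
```

Request:
{"api": "move_arm", "payload": {
  "plan": [
    [0,0,0,0.25,0,0,60],
    [0,0,0,0.25,0,0,60],
    [0,0,0,0.25,0,0,60],
    [0,0,0,0.25,0,0,60],
    [0,0,0,0.25,0,0,60],
    [0,0,0,0.25,0,0,60],
    [0,0,0,0.25,0,0,60],
    [0,0,0,0.2,0,0,60],
    [0,0,0,0.1,0,0,60],
    [0,0,0,0,0,0,60]
  ]
}}

```text
t: 6.35
tool_pos: [0.5536, 0.0406, 0.0195]
orientation: [-3.139, 0.116, 0.002]
force: [-3.9, 0.1, 1.0]
opening: 0.0598
gripper_force: 1.7
```

```bash
cat >> h.py <<'E'
def plate(c,seed,tol=(28,28,28)):
    m,p=top(c,seed,.018,tol); r=cv2.minAreaRect((p*1000).astype(np.float32)); b=cv2.boxPoints(r)
    C=np.array(r[0]); print('plate n,d',np.round([C@N,C@D],1),'size',np.round(r[1],1),'ang',round(r[2],1),'corners n,d',np.round(np.c_[b@N,b@D]).tolist())
E
python3 - <<'E'
from h import *
go(570,80,.006)
c=cam('side'); save('side3',cv2.resize(c['frame'][100:340,80:400],(800,600)))
E
```

```text
t 6.35 pos [0.5536 0.0406 0.0195] n,d [549.3  80.1] yaw -4.22 tilt [-0.001  0.    -1.   ] F [-3.9  0.1  1. ] open 0.0598
turn z units -0.02 shift units [0.83 0.   0.1 ]
```

View pics/side3.png

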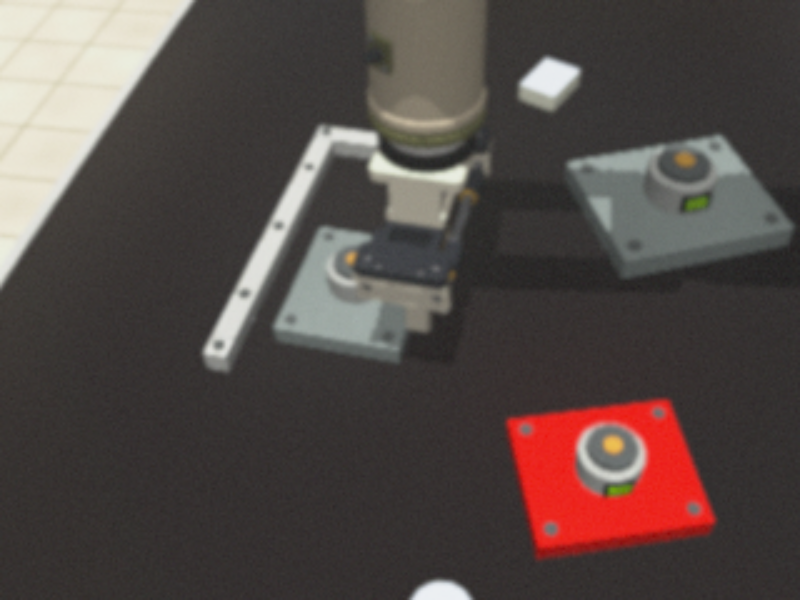

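The side view now shows the plate parallel to the rail. Its far edge runs (325,230)–(275,330), and the rail's near edge runs (330,150)–(232,365). I push about 22 mm more, then back off and rise.

Request:
{"api": "move_arm", "payload": {
  "plan": [
    [0,0,0,0.2,0,0,60],
    [0,0,0,0.2,0,0,60],
    [0,0,0,0.2,0,0,60],
    [0,0,0,0.15,0,0,60],
    [0,0,0,0.1,0,0,60],
    [0,0,0,0,0,0,60],
    [0,0,0,-0.4,0,0,60],
    [0,0,0,-0.8,0,0,60],
    [0,0,0,0,0,-1,60],
    [0,0,0,0,0,-1,60]
  ]
}}

```text
t: 7.4
tool_pos: [0.5435, 0.0413, 0.0696]
orientation: [3.139, -0.116, -0.002]
force: [0.7, -0.3, 0.5]
opening: 0.0602
gripper_force: 0.0
```

Request:
{"api": "move_arm", "payload": {
  "plan": [
    [0,0,1,0,0,-1,60],
    [0,0,1,0,0,-1,60],
    [0,0,1,0,-0.5,-1,60],
    [0,0,1,0,-1,0,60],
    [0,0,1,0,-1,0,60],
    [0,0,1,0,-1,0,60],
    [0,0,1,0,-1,0,60],
    [0,0,1,0,-1,0,60],
    [0,0,1,0,0,0,60],
    [0,0,1,0,0,0,60]
  ]
}}

```text
t: 8.4
tool_pos: [0.6219, 0.1113, 0.1427]
orientation: [-2.68, 1.533, 0.05]
force: [0.6, 0.0, -1.1]
opening: 0.0599
gripper_force: 0.0
```

```bash
python3 - <<'E'
from h import *
go(640,170,.09,-94.1)
s=read_state(); print(np.round(s['q'],2))
c=cam('side'); save('side4',cv2.resize(c['frame'][100:340,80:400],(800,600)))
c=cam('scene'); save('sc4',cv2.resize(c['frame'][130:310,150:390],(800,600)))
E
```

```text
t 8.4 pos [0.6219 0.1113 0.1427] n,d [612.3 155.5] yaw -59.5 tilt [-0.001  0.063 -0.998] F [ 0.6  0.  -1.1] open 0.0599
turn z units 5.77 shift units [ 0.24 -1.19  1.7 ]
[0.06 0.26 1.5  0.06 1.38 2.66]
```

View pics/sc4.png

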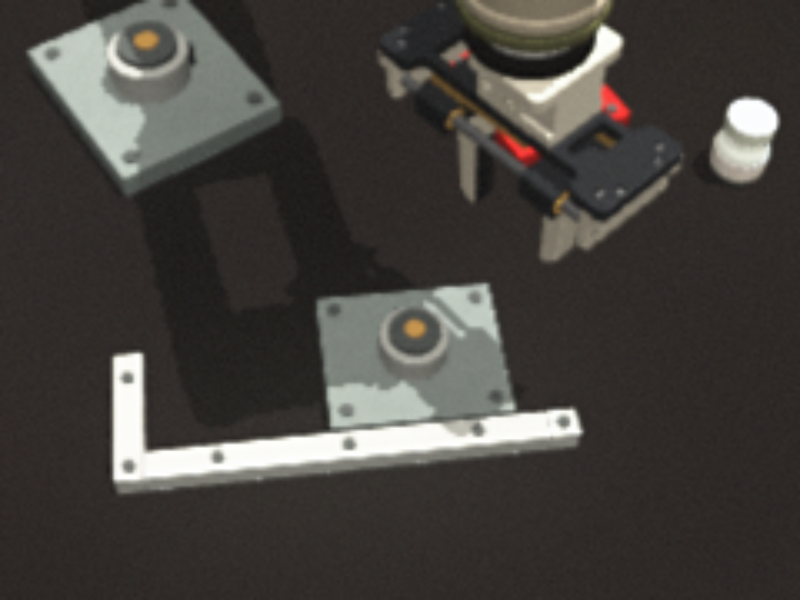

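The scene crop shows the plate at (415,355), parallel to and just off the rail, with its right edge at x≈513. The wrist hit its joint limit, so I turn the other way (the equivalent half turn).

Request:
{"api": "move_arm", "payload": {
  "plan": [
    [0,0,-1,0,0,0,60],
    [0,0,-1,0,0,0,60],
    [0,0,-1,0,0,0,60],
    [0,0,-1,0,0,0,60],
    [0,0,-1,0,0,0,60],
    [0,0,-1,0,0,0,60],
    [0,0,-1,0,0,0,60],
    [0,0,-1,0,0,0,60],
    [0,0,-1,0,0,0,60],
    [0,0,-1,0,0,0,60]
  ]
}}

```text
t: 9.5
tool_pos: [0.6213, 0.1105, 0.1429]
orientation: [-3.08, -0.019, 0.002]
force: [0.1, 0.5, -0.9]
opening: 0.0596
gripper_force: 0.0
```

Request:
{"api": "move_arm", "payload": {
  "plan": [
    [0,0,-1,0,0,0,60],
    [0,0,-1,0,0,0,60],
    [0,0,-1,0,0,0,60],
    [0,0,-1,0,0,0,60],
    [0,0,-1,0,0,0,60],
    [0,0,-1,0,0,0,60],
    [0,0,-1,0,0,0,60],
    [0,0,-1,0,0,0,60],
    [0,0,-1,0,0,0,60],
    [0,0,-1,0,0,0,60]
  ]
}}

```text
t: 10.5
tool_pos: [0.6213, 0.1105, 0.1429]
orientation: [-2.664, -1.56, -0.046]
force: [-0.5, -0.5, -0.3]
opening: 0.0601
gripper_force: 0.0
```

```bash
cat >> h.py <<'E'
def turn(yaw):
    R=Ro.from_rotvec(read_state()['orientation']).as_matrix(); y=np.radians(yaw)
    T=np.c_[[np.cos(y),np.sin(y),0],[np.sin(y),-np.cos(y),0],[0,0,-1]]
    print('turn units',np.round(np.degrees(Ro.from_matrix(R.T@T).as_rotvec())/6,2))
E
python3 - <<'E'
from h import *
go(640,182,.09,85.9); turn(85.9)
c=cam('scene');plate(c,(246,250),(60,60,60))
E
```

```text
t 10.5 pos [0.6213 0.1105 0.1429] n,d [611.8 154.6] yaw 60.65 tilt [-0.002  0.061 -0.998] F [-0.5 -0.5 -0.3] open 0.0601
turn z units -4.21 shift units [1.38 0.61 1.73]
turn units [-0.19 -0.56 -4.2 ]
plate n,d [181.3 133.6] size [2286.3 1569.7] ang 80.7 corners n,d [[-703.0, -934.0], [860.0, -1076.0], [1066.0, 1201.0], [-497.0, 1343.0]]
```

Request:
{"api": "move_arm", "payload": {
  "plan": [
    [-0.04,-0.11,-0.84,0,0,0,60],
    [-0.04,-0.11,-0.84,0,0,0,60],
    [-0.04,-0.11,-0.84,0,0,0,60],
    [-0.04,-0.11,-0.84,0,0,0,60],
    [-0.04,-0.11,-0.84,0,0,0,60],
    [0,0,0,0.5,0.5,0,60],
    [0,0,0,0.6,0.4,0,60],
    [0,0,0,0,0,0.5,60],
    [0,0,0,0,0,0.5,60],
    [0,0,0,0,0,0,60]
  ]
}}

```text
t: 11.55
tool_pos: [0.6433, 0.1349, 0.1136]
orientation: [-2.303, -2.131, 0.006]
force: [-0.2, -0.3, -0.4]
opening: 0.0598
gripper_force: 0.0
```

```bash
python3 - <<'E'
from h import *
go(634,180,.006,85.9); turn(85.9)
c=cam('scene');
g=c['frame'].copy(); save('sc5',cv2.resize(g[150:310,190:390],(750,600)))
E
```

```text
t 11.55 pos [0.6433 0.1349 0.1136] n,d [632.  180.6] yaw 85.56 tilt [-0.005 -0.    -1.   ] F [-0.2 -0.3 -0.4] open 0.0598
turn z units -0.06 shift units [-0.02  0.1   3.86]
turn units [-0.05  0.01 -0.06]
```

View pics/sc5.png

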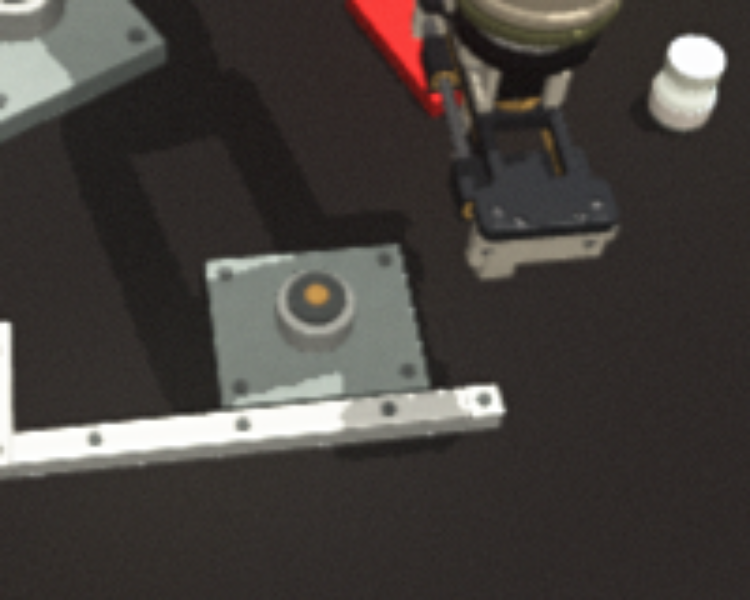

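The scene crop shows the plate's corners at (207,262), (402,244), (428,387) and (222,403), with the gripper at (540,230) to its right. I convert the corners to positions.

```bash
python3 - <<'E'
from h import *
c=cam('scene'); q=np.array([[207,262],[402,244],[428,387],[222,403]])*[200/750,160/600]+[190,150]
p=ray(c,q,.018)[:,:2]*1e3; print(np.round(np.c_[p@N,p@D],1).tolist())
E
```

```text
[[582.6, 20.0], [582.2, 150.8], [691.8, 147.0], [688.8, 18.6]]
```

Request:
{"api": "move_arm", "payload": {
  "plan": [
    [-0.05,0,-0.06,0,0.1,0.6,60],
    [0,0,0,0,0,0.8,60],
    [0,0,0,0,0,0.8,60],
    [0,0,0,0,0,0.8,60],
    [0,0,0,0,0,0.6,60],
    [0,0,0,0,0,0.2,60],
    [0,0,0,-0.2,0,0,60],
    [0,0,0,-0.2,0,0,60],
    [0,0,0,-0.2,0,0,60],
    [0,0,0,-0.2,0,0,60]
  ]
}}

```text
t: 12.65
tool_pos: [0.6482, 0.1149, 0.0235]
orientation: [2.295, 2.138, 0.009]
force: [-0.8, -0.6, -0.6]
opening: 0.0602
gripper_force: 0.0
```

```bash
python3 - <<'E'
from h import *
go(634,35,.006,85.9); turn(85.9)
E
```

```text
t 12.65 pos [0.6482 0.1149 0.0235] n,d [638.3 161. ] yaw 85.94 tilt [ 0.007  0.001 -1.   ] F [-0.8 -0.6 -0.6] open 0.0602
turn z units 0.01 shift units [-5.04 -0.18  0.25]
turn units [ 0.07 -0.01  0.01]
```

Request:
{"api": "move_arm", "payload": {
  "plan": [
    [0.07,0,0,0,-0.18,0.24,60],
    [0,0,0,-0.2,0,0,60],
    [0,0,0,-0.2,0,0,60],
    [0,0,0,-0.24,0,0,60],
    [0,0,0,-0.24,0,0,60],
    [0,0,0,-0.24,0,0,60],
    [0,0,0,-0.24,0,0,60],
    [0,0,0,-0.24,0,0,60],
    [0,0,0,-0.24,0,0,60],
    [0,0,0,-0.24,0,0,60]
  ]
}}

```text
t: 13.65
tool_pos: [0.6393, 0.0634, 0.0162]
orientation: [-2.297, -2.14, 0.001]
force: [-0.3, 2.3, -1.7]
opening: 0.0601
gripper_force: 1.4
```

Request:
{"api": "move_arm", "payload": {
  "plan": [
    [0,0,0,-0.24,0,0,60],
    [0,0,0,-0.24,0,0,60],
    [0,0,0,-0.24,0,0,60],
    [0,0,0,-0.24,0,0,60],
    [0,0,0,-0.24,0,0,60],
    [0,0,0,-0.24,0,0,60],
    [0,0,0,-0.24,0,0,60],
    [0,0,0,-0.24,0,0,60],
    [0,0,0,-0.24,0,0,60],
    [0,0,0,-0.24,0,0,60]
  ]
}}

```text
t: 14.65
tool_pos: [0.635, 0.0037, 0.0162]
orientation: [-2.297, -2.14, 0.001]
force: [0.1, 2.9, -0.8]
opening: 0.0597
gripper_force: 1.7
```

```bash
python3 - <<'E'
from h import *
go(634,28,.006,85.9); turn(85.9)
c=cam('scene'); g=c['frame']; save('sc6',cv2.resize(g[170:310,150:330],(771,600)))
E
```

```text
t 14.65 pos [0.635  0.0037 0.0162] n,d [633.1  49. ] yaw 85.96 tilt [-0.002  0.001 -1.   ] F [ 0.1  2.9 -0.8] open 0.0597
turn z units 0.01 shift units [-0.84  0.03 -0.03]
turn units [-0.02 -0.01  0.01]
```

View pics/sc6.png

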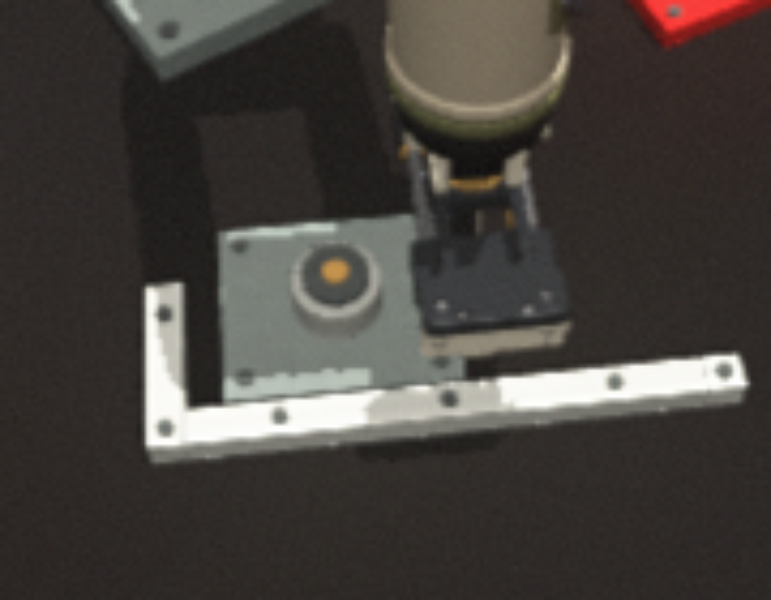

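The scene crop shows the plate's left edge at x≈222 and the end stop's inner edge at x≈186, leaving about 20 mm. The drum at (335,285) is clear of the gripper. I push slowly and watch the force.

Request:
{"api": "move_arm", "payload": {
  "plan": [
    [0,0,0,-0.15,0,0,60],
    [0,0,0,-0.15,0,0,60],
    [0,0,0,-0.15,0,0,60],
    [0,0,0,-0.1,0,0,60],
    [0,0,0,-0.05,0,0,60],
    [0,0,0,-0.04,0,0,60],
    [0,0,0,-0.04,0,0,60],
    [0,0,0,-0.04,0,0,60],
    [0,0,0,-0.04,0,0,60],
    [0,0,0,0,0,0,60]
  ]
}}

```text
t: 15.7
tool_pos: [0.6338, -0.015, 0.0162]
orientation: [-2.297, -2.14, 0.001]
force: [-0.8, 3.6, 1.2]
opening: 0.0598
gripper_force: 1.8
```

Request:
{"api": "move_arm", "payload": {
  "plan": [
    [0,0,0,-0.03,0,0,60],
    [0,0,0,-0.03,0,0,60],
    [0,0,0,-0.03,0,0,60],
    [0,0,0,-0.03,0,0,60],
    [0,0,0,-0.03,0,0,60],
    [0,0,0,0,0,0,60],
    [0,0,0,0,0,0,60],
    [0,0,0,0,0,0,60],
    [0,0,0,0,0,0,60],
    [0,0,0,0,0,0,60]
  ]
}}

```text
t: 16.7
tool_pos: [0.6335, -0.0174, 0.0162]
orientation: [-2.296, -2.14, -0.001]
force: [0.7, 9.2, 1.6]
opening: 0.0599
gripper_force: 4.8
```

Request:
{"api": "move_arm", "payload": {
  "plan": [
    [0,0,0,-0.03,0,0,60],
    [0,0,0,-0.03,0,0,60],
    [0,0,0,-0.03,0,0,60],
    [0,0,0,0,0,0,60],
    [0,0,0,0,0,0,60],
    [0,0,0,0,0,0,60],
    [0,0,0,0,0,0,60],
    [0,0,0,0,0,0,60],
    [0,0,0,0,0,0,60],
    [0,0,0,0,0,0,60]
  ]
}}

```text
t: 17.7
tool_pos: [0.6335, -0.0175, 0.0163]
orientation: [-2.294, -2.139, -0.004]
force: [0.9, 18.2, 2.4]
opening: 0.0602
gripper_force: 9.1
```

```bash
python3 - <<'E'
from h import *
go(634,28,.006,85.9)
E
```

```text
t 17.7 pos [ 0.6335 -0.0175  0.0163] n,d [633.1  27.8] yaw 86.01 tilt [-0.002  0.005 -1.   ] F [ 0.9 18.2  2.4] open 0.0602
turn z units 0.02 shift units [ 0.01  0.04 -0.03]
```

Firm contact with the end stop: the force doubled with no motion. I back off, rise, turn back and go round to seat the plate against the rail.

Request:
{"api": "move_arm", "payload": {
  "plan": [
    [0,0,0,0.5,0,0,60],
    [0,0,0,0.9,0,0,60],
    [0,0,0,0,0,-1,60],
    [0,0,0,0,0,-1,60],
    [0,0,1,0,0,-1,60],
    [0,0,1,0,0,-1,60],
    [0,0,1,0,0,0,60],
    [0,0,1,0,0,0,60],
    [0,0,1,0,0,0,60],
    [0,0,1,0,0,0,60]
  ]
}}

```text
t: 18.7
tool_pos: [0.6359, 0.0131, 0.1161]
orientation: [-2.851, -1.319, 0.004]
force: [-0.8, 0.2, -0.6]
opening: 0.0602
gripper_force: 0.0
```

Request:
{"api": "move_arm", "payload": {
  "plan": [
    [0,0,1,0,0,0,60],
    [0,0,1,0,0,0,60],
    [0,0,1,0,0,0,60],
    [0,0,1,0,0,0,60],
    [0,0,1,0,0,0,60],
    [0,0,1,0,0,0,60],
    [0,0,1,0,0,0,60],
    [0,0,1,0,0,0,60],
    [0,0,1,0,0,0,60],
    [0,0,0,-0.5,0,0,60]
  ]
}}

```text
t: 19.7
tool_pos: [0.6241, 0.0138, 0.1161]
orientation: [3.139, -0.118, -0.002]
force: [-0.3, -0.1, -0.2]
opening: 0.0598
gripper_force: 0.0
```

Request:
{"api": "move_arm", "payload": {
  "plan": [
    [0,0,0,-1,0,0,60],
    [0,0,0,-1,0,0,60],
    [0,0,0,-1,0.5,0,60],
    [0,0,0,0,0.8,0,60],
    [0,0,0,0,0.8,0,60],
    [0,0,0,0,0.8,0,60],
    [0,0,0,0,0.8,0,60],
    [0,0,0,0,0.5,0,60],
    [0,0,0,0,0,0,60],
    [0,0,0,0,0,0,60]
  ]
}}

```text
t: 20.7
tool_pos: [0.5412, -0.0846, 0.1162]
orientation: [-3.139, 0.112, 0.004]
force: [0.4, -0.0, -0.6]
opening: 0.0597
gripper_force: 0.0
```

```bash
python3 - <<'E'
from h import *
go(545,-47,.006); turn(-4.1)
c=cam('scene'); save('sc7',cv2.resize(c['frame'][190:300,150:300],(800,587)))
E
```

```text
t 20.7 pos [ 0.5412 -0.0846  0.1162] n,d [545.9 -45.7] yaw -4.1 tilt [-0.002  0.001 -1.   ] F [ 0.4 -0.  -0.6] open 0.0597
turn z units 0.0 shift units [-0.03  0.06  3.97]
turn units [-0.01  0.02  0.  ]
```

View pics/sc7.png

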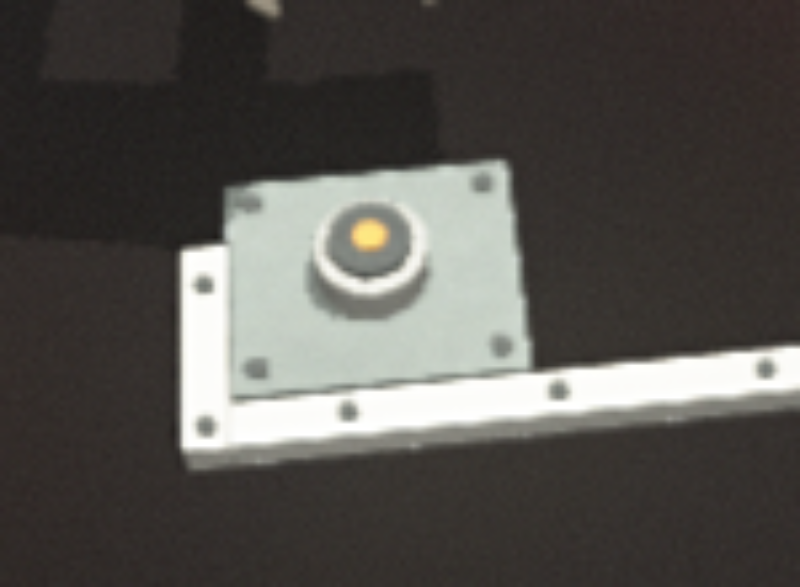

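The scene crop shows the plate flush against the end stop at x≈230, with only a thin gap to the rail at (370,385). I descend behind it for the final seating push.

Request:
{"api": "move_arm", "payload": {
  "plan": [
    [0,0,0,0,0,0.6,60],
    [0,0,0,0,0,0.9,60],
    [0,0,0,0,0,0.9,60],
    [0,0,0,0,0,0.8,60],
    [0,0,0,0,0,0.5,60],
    [0,0,0,0,0,0.25,60],
    [0,0,0,0.2,0,0,60],
    [0,0,0,0.2,0,0,60],
    [0,0,0,0.2,0,0,60],
    [0,0,0,0.1,0,0,60]
  ]
}}

```text
t: 21.75
tool_pos: [0.5602, -0.0861, 0.0187]
orientation: [-3.139, 0.111, -0.0]
force: [-0.6, -0.2, -0.2]
opening: 0.0601
gripper_force: 0.0
```

Request:
{"api": "move_arm", "payload": {
  "plan": [
    [0,0,0,0.1,0,0,60],
    [0,0,0,0.1,0,0,60],
    [0,0,0,0.08,0,0,60],
    [0,0,0,0.05,0,0,60],
    [0,0,0,0.05,0,0,60],
    [0,0,0,0.05,0,0,60],
    [0,0,0,0,0,0,60],
    [0,0,0,0,0,0,60],
    [0,0,0,0,0,0,60],
    [0,0,0,0,0,0,60]
  ]
}}

```text
t: 22.75
tool_pos: [0.5679, -0.0864, 0.0172]
orientation: [-3.139, 0.11, 0.008]
force: [-5.9, 0.6, 5.0]
opening: 0.0597
gripper_force: 3.2
```

```bash
python3 - <<'E'
from h import *
go(577,-47,.006)
E
```

```text
t 22.75 pos [ 0.5679 -0.0864  0.0172] n,d [572.6 -45.5] yaw -4.03 tilt [-0.005  0.001 -1.   ] F [-5.9  0.6  5. ] open 0.0597
turn z units 0.01 shift units [0.17 0.06 0.01]
```

Request:
{"api": "move_arm", "payload": {
  "plan": [
    [0,0,0,0.04,0,0,60],
    [0,0,0,0.04,0,0,60],
    [0,0,0,0.04,0,0,60],
    [0,0,0,0,0,0,60],
    [0,0,0,0,0,0,60],
    [0,0,0,0,0,0,60],
    [0,0,0,0,0,0,60],
    [0,0,0,0,0,0,60],
    [0,0,0,0,0,0,60],
    [0,0,0,0,0,0,60]
  ]
}}

```text
t: 23.75
tool_pos: [0.5708, -0.0865, 0.0171]
orientation: [-3.138, 0.111, 0.008]
force: [-8.2, 1.2, 5.4]
opening: 0.0597
gripper_force: 3.3
```

```bash
python3 - <<'E'
from h import *
go(577,-47,.006)
E
```

```text
t 23.75 pos [ 0.5708 -0.0865  0.0171] n,d [575.5 -45.4] yaw -4.04 tilt [-0.005  0.001 -1.   ] F [-8.2  1.2  5.4] open 0.0597
turn z units 0.01 shift units [0.06 0.06 0.  ]
```

Still moving freely, so not yet at the rail.

Request:
{"api": "move_arm", "payload": {
  "plan": [
    [0,0,0,0.04,0,0,60],
    [0,0,0,0.04,0,0,60],
    [0,0,0,0.04,0,0,60],
    [0,0,0,0,0,0,60],
    [0,0,0,0,0,0,60],
    [0,0,0,0,0,0,60],
    [0,0,0,0,0,0,60],
    [0,0,0,0,0,0,60],
    [0,0,0,0,0,0,60],
    [0,0,0,0,0,0,60]
  ]
}}

```text
t: 24.75
tool_pos: [0.572, -0.0866, 0.0169]
orientation: [-3.138, 0.111, 0.015]
force: [-15.9, 0.9, 12.5]
opening: 0.06
gripper_force: 8.0
```

```bash
python3 - <<'E'
from h import *
go(577,-47,.006)
E
```

```text
t 24.75 pos [ 0.572  -0.0866  0.0169] n,d [576.7 -45.4] yaw -4.03 tilt [-0.009  0.002 -1.   ] F [-15.9   0.9  12.5] open 0.06
turn z units 0.01 shift units [ 0.01  0.06 -0.  ]
```

Request:
{"api": "move_arm", "payload": {
  "plan": [
    [0,0,0,0.04,0,0,60],
    [0,0,0,0.04,0,0,60],
    [0,0,0,0,0,0,60],
    [0,0,0,0,0,0,60],
    [0,0,0,0,0,0,60],
    [0,0,0,0,0,0,60],
    [0,0,0,0,0,0,60],
    [0,0,0,0,0,0,60],
    [0,0,0,0,0,0,60],
    [0,0,0,0,0,0,60]
  ]
}}

```text
t: 25.75
tool_pos: [0.572, -0.0865, 0.0167]
orientation: [-3.138, 0.11, 0.021]
force: [-24.0, 1.8, 21.4]
opening: 0.06
gripper_force: 12.9
```

Seated: 24 N with no motion. I back off gently, rise and check.

Request:
{"api": "move_arm", "payload": {
  "plan": [
    [0,0,0,-0.1,0,0,60],
    [0,0,0,-0.1,0,0,60],
    [0,0,0,-0.3,0,0,60],
    [0,0,0,-0.8,0,0,60],
    [0,0,0,-0.4,0,0,60],
    [0,0,0,0,0,-1,60],
    [0,0,0,0,0,-1,60],
    [0,0,0,0,0,-1,60],
    [0,0,0,0,0,-1,60],
    [0,0,0,-1,0,-1,60]
  ]
}}

```text
t: 26.75
tool_pos: [0.5115, -0.0827, 0.1441]
orientation: [-3.139, 0.111, -0.0]
force: [0.2, 0.7, 1.0]
opening: 0.0597
gripper_force: 0.0
```

```bash
python3 - <<'E'
from h import *
go(577,-47,.006)
c=cam('scene'); save('sc8',cv2.resize(c['frame'][190:300,150:300],(800,587)))
E
```

```text
t 26.75 pos [ 0.5115 -0.0827  0.1441] n,d [516.1 -45.9] yaw -4.04 tilt [ 0.     0.001 -1.   ] F [0.2 0.7 1. ] open 0.0597
turn z units 0.01 shift units [2.43 0.05 5.08]
```

View pics/sc8.png

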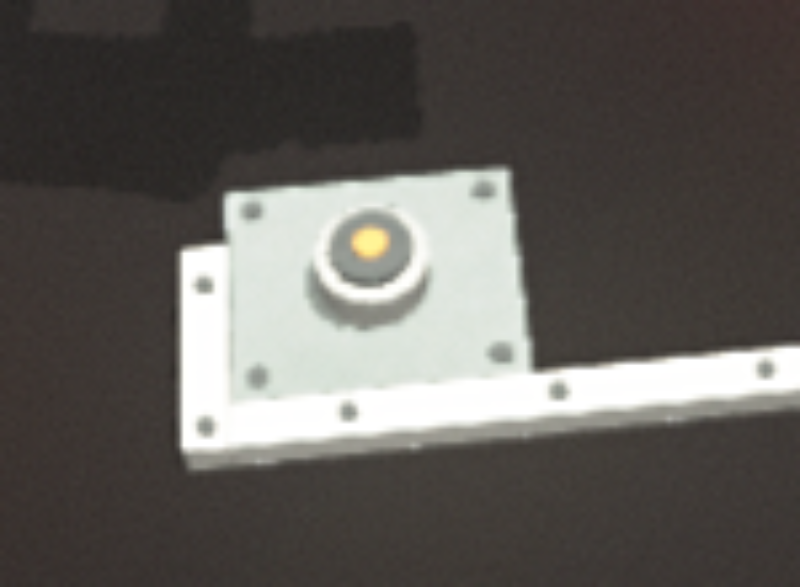

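The crop shows the plate flush against the rail (edge at y≈385) and the end stop (x≈230), with no dark gap on either side. I hand it in.

```bash
python3 -c "
from plant import *
print(close_job())"
```

```text
the job is handed in; nothing more can be done
None
```

I pushed the smaller grey stage into the corner flush with the rail and the end stop, let go with the arm clear, and handed the job in at about 27 s of the 48 s; the hand-in gave no verdict.

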